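# Load the liner and hold the cell cover over its tapped pillars

### The arm

A 6-joint arm with a two-finger parallel gripper is mounted at the origin on a cart in front of the work surface, level with it; the furniture and walls round the work are solid. World frame = base frame: x ahead of the robot, y to its left, z up, the work surface at z = 0. Lengths are in m, angles in rad, forces in N, time in s.
With the tool pointing down it reaches from about 0.325 to 0.775 m from the base axis. Payload 5.5 kg.
Tool frame: the origin (TCP) lies between the finger pads; the fingertips stand 8 mm ahead of it and the grasp point (between the pads) lies 11 mm behind it (tcp_to_tips is the distance from the TCP to the fingertips, in m); z points along the fingers, y is the line along which they close (so a half turn about z gives the same grasp; the last joint's range is limited). The gripper opens to 88 mm and grips with 3 to 60 N. Pads are 20 mm wide; open, the fingers measure 115 mm over their backs; the gripper's body (75 mm by 178 mm) begins 61 mm behind the grasp point.
Start: joints at [-1.233, 0.091, 1.231, -0, 1.82, -0.057], TCP at [0.231, -0.554, 0.231] pointing down, gripper open.
Joint ranges: [-2.87, 2.87], [-0.86, 2.18], [0.17, 2.46], [-1.51, 4.65], [0.06, 2.69], [-2.65, 2.65]. Speed limits (rad/s): [2.57, 2.57, 3.01, 3.14, 3.14, 3.14].

### API

Orientations are given as a unit quaternion [w, x, y, z].
In Python, from bench import * gives the robot as it stands. Calls block until the motion is done:
- move_to(position, orientation): joint-space move of the TCP to a pose.
- move_l(position, speed=0.15, orientation=None): straight line of the TCP; orientation=None keeps the orientation; speed is the mean speed in m/s.
- movej(angles): joint-space move.
- gripper_open() and close(): open the fingers fully, or close them until they stop; the grip force is fixed at half the most.
- hold(seconds).
- inverse_kinematics(position, orientation): joint angles nearest the present ones, or None.
- state(): the state.
- get_image(name): name is "scene" or "top" or "wrist"; returns a dict with "frame" (480x640x3 uint8, blue, green, red), "depth" (480x640 float32, m along the optical axis (not along the pixel's ray), 0 where there is no reading), "camera_matrix" (3x3 intrinsics, pixels), "view" (4x4, takes a point from world to camera coordinates). Camera axes: x right, y up, looking along -z (the intrinsics and any distortion apply to the point x, -y, -z); pixel columns grow to the right and rows downward; lengths in m; the calibration is good to about 2 mm. The wrist camera is an equidistant fisheye: a pixel r from the principal point sees the ray r / f radians off the axis. A picture is of the moment at which its call begins.
A pose or a line that the arm cannot do raises IKError and nothing moves.
- job_done(): hands the job in; it is judged then, once.
The state is a dict: "time": time; "joint_pos": joint angles; "dq": joint speeds; "joint_torque": joint torques, N m; "ee_pos": TCP position; "ee_rot": TCP orientation; "ft_force": force on the tool from outside, world axes, zero at the start; "moment": the same for the moment, N m; "finger_gap": finger opening in m; "finger_force": force on a finger pad.
Only numpy, scipy, OpenCV 4.12 (cv2) and the standard library are available. Lean on these libraries where they do the work, as an engineer would, in place of code of your own. Each camera call takes 0.05 s, during which the arm holds its last target. There are 200 camera calls.

### The job

Close up the digestion cell as far as the screws: nest the white liner cup in the cell's steel vessel, lowering it fully home before you let go. Then lift the cover plate by its handle and finish holding it level, hovering about a centimetre above the four pillars, with each corner hole centred over its pillar's tapped hole so that I can drop the screws in; it must not knock or rest on the pillars or the liner's sealing collar, and the program ends with the cover still in the gripper. Leave the other things on the bench where they are.

Things in the scene. Friction and masses are not known exactly. Their poses are not given: they have to be found in the camera images.
- cell: digestion cell, heavy, does not move: grey base plate 140 (x) x 116 (y) mm, 14 mm high on its feet; an open round steel vessel in its middle; at x = +-52 mm, y = +-40 mm four round steel pillars 16 mm thick, 88 mm high, with a tapped hole in each top. To clear the pillars when placing the liner, close the fingers along the cell's x or y. Origin on the bench under the vessel's centre, z up.
- vessel_mouth (a point): centre of the steel vessel's mouth, in the plane of its flat rim, 68 mm above the bench. The vessel is 74 mm across outside; its bore is 51 mm across and 50 mm deep.
- liner: white fluoropolymer liner cup, 70 mm high, 0.1 to 0.17 kg, standing upright on the bench: slightly tapered, 40 mm across at the foot, 46 mm below the collar. About 2 mm play all round in the bore. Fully home, its foot is 20 mm and its top 90 mm above the bench, 2 mm above the pillar tops. Origin at the centre of its foot, z up to the open end.
- liner_top (a point): centre of the liner's open top edge, 70 mm above its foot. The uppermost 22 mm are a thick collar 58 mm across, gripped from outside; home, the collar's underside rests on the vessel's rim.
- cover: aluminium cover plate lying flat on the bench, 130 (x) x 104 (y) x 8 mm, 0.3 to 0.5 kg, with a round hole 12 mm across near each corner at x = +-52 mm, y = +-40 mm: the pattern of the pillars, half a turn makes no difference. Black bridge handle on top. Origin at the centre of the plate's underside, z up.
- handle (a point): middle of the cover's handle bar, 39 mm above the plate's underside: a black bar 96 mm long along the cover's x, 18 mm wide in y, 18 mm high, on two posts at x = +-38 mm; 22 mm free between bar and plate. Grip it here across its width.
- pillar_hole0 (a point): centre of the tapped hole in the top face of the cell's +x +y pillar, 88 mm above the bench.
- pillar_hole1 (a point): centre of the tapped hole in the top face of the cell's -x +y pillar, 88 mm above the bench.
- pillar_hole2 (a point): centre of the tapped hole in the top face of the cell's -x -y pillar, 88 mm above the bench.
- pillar_hole3 (a point): centre of the tapped hole in the top face of the cell's +x -y pillar, 88 mm above the bench.
- cover_hole0 (a point): centre of the cover's +x +y corner hole, in the plane of the plate's underside.
- cover_hole1 (a point): centre of the cover's -x +y corner hole, in the plane of the plate's underside.
- cover_hole2 (a point): centre of the cover's -x -y corner hole, in the plane of the plate's underside.
- cover_hole3 (a point): centre of the cover's +x -y corner hole, in the plane of the plate's underside.
- screw_dish: round steel dish 72 mm across, 14 mm high, with four knurled black-headed screws (30 mm high over all); a bystander. Origin at the centre of its underside.
- timer: white bench timer, 66 x 62 x 18 mm; a bystander. Origin at the centre of its underside.
- petri: lidded clear petri dish, 63 mm across, 15 mm high; a bystander. Origin at the centre of its underside.
Things that resemble listed ones, but are neither listed nor needed, are in the scene too. Of the things shaped like the liner, the white one is meant.

How it is judged:
By the outcome, as a careful person would: the job done as asked, in the order asked, and still so for the second after the job is handed in, while the arm keeps its last pose, push and grip.
It also fails if it takes over 54 s, if anything falls off the work surface, if the arm or the gripper's body presses on something with over 40 N, if the wrist force passes 120 N, or if a joint passes its speed limit or range.

## Working session

There is one attempt and no reset: what is moved stays moved. The work goes in short steps, each a Python script; the robot and the scene stay as the last script left them, time stands still between calls to the robot, and variables do not carry over. Pictures are saved under pics/ and viewed, at most 10 in all, crops included, and the job is handed in when it is done.

```bash
mkdir -p pics; ls
python3 - <<'E'
from bench import *
import cv2,numpy as np
for n in("top","scene"):
    d=get_image(n);cv2.imwrite(f"pics/{n}0.png",d["frame"]);np.savez(f"{n}0.npz",**d)
    print(n,d["camera_matrix"],d["view"],d.keys())
s=state();print(s["time"],s["ee_rot"],s["ee_pos"])
E
```

```text
pics
top [[530.13765491   0.         319.08370208]
 [  0.         530.13765491 240.73108101]
 [  0.           0.           1.        ]] [[ 1.01651047e-04 -9.99990599e-01 -4.33491457e-03 -1.76879935e-04]
 [ 9.86488102e-01 -6.09924955e-04  1.63831780e-01 -5.61368608e-01]
 [-1.63832884e-01 -4.29299532e-03  9.86478766e-01 -1.20342459e+00]
 [ 0.00000000e+00  0.00000000e+00  0.00000000e+00  1.00000000e+00]] dict_keys(['frame', 'depth', 'camera_matrix', 'view'])
scene [[605.4746204    0.         314.3886172 ]
 [  0.         605.4746204  247.75507169]
 [  0.           0.           1.        ]] [[ 0.61456304 -0.7888315   0.00755882 -0.35048522]
 [ 0.32647615  0.26305055  0.90786438 -0.23431628]
 [-0.71814038 -0.55547212  0.41919581 -1.30884174]
 [ 0.          0.          0.          1.        ]] dict_keys(['frame', 'depth', 'camera_matrix', 'view'])
0.1 [-8.61401025e-04  9.80572676e-01  1.96154208e-01 -1.11236100e-04] [ 0.23070778 -0.55360729  0.22962187]
```

View pics/top0.png

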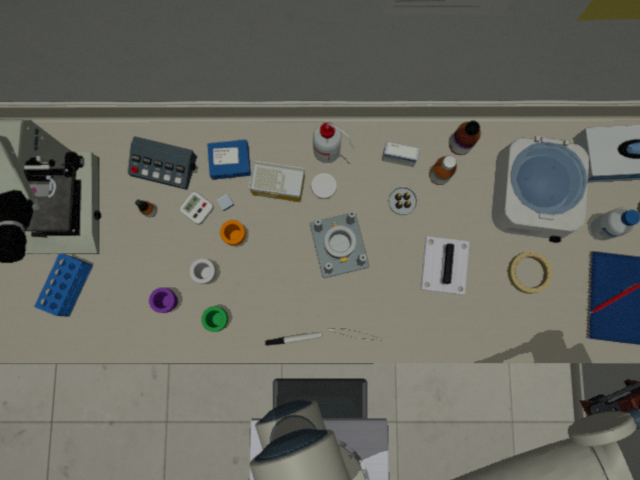

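View pics/scene0.png

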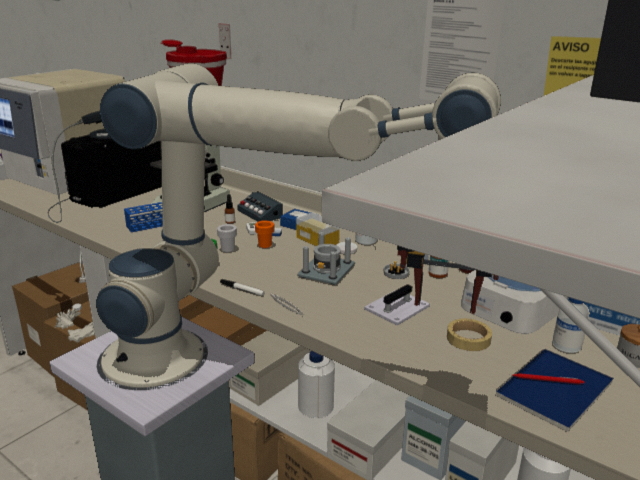

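The top view shows four liner-shaped cups: white (203,271), orange (232,232), purple (163,300) and green (214,319). The white one is the liner. The cell is at (339,243), the cover at (445,265), and the cover's handle runs along the image vertical. I'll confirm the liner in an enlarged crop and compute positions.

```bash
cat > h.py <<'E'
import numpy as np,cv2
def unproj(d,u,v,z=None):
    """world point(s) for pixels of a pinhole camera, on plane z or by depth"""
    K=d["camera_matrix"];V=d["view"];R=V[:3,:3];c=-R.T@V[:3,3]
    u=np.asarray(u,float);v=np.asarray(v,float)
    r=np.stack([(u-K[0,2])/K[0,0],-(v-K[1,2])/K[1,1],-np.ones_like(u)],-1)@R
    s=(z-c[2])/r[...,2] if z is not None else d["depth"][v.astype(int),u.astype(int)]
    return c+r*np.asarray(s)[...,None]
E
python3 - <<'E'
from h import *
d=dict(np.load("top0.npz"));im=d["frame"]
vv,uu=np.mgrid[0:480,0:640];P=unproj(d,uu,vv)
def box(n,u0,u1,v0,v1,zl,zh,white=False):
    p=P[v0:v1,u0:u1].reshape(-1,3);m=(p[:,2]>zl)&(p[:,2]<zh);q=p[m]
    if len(q)==0: print(n,"none");return
    r=cv2.minAreaRect((q[:,:2]*1000).astype(np.float32));print(n,m.sum(),q.mean(0).round(4),np.median(q[:,2]).round(3),r)
box("bench",260,300,270,330,-.05,.05)
box("liner",185,222,252,290,.05,.08)
box("cell",300,380,200,290,.005,.03);box("pillars",300,380,200,290,.08,.1);box("rim",315,365,220,265,.06,.075)
box("cover",410,480,225,305,.003,.02);box("handle",430,465,235,295,.025,.06)
box("dish",385,420,185,218,.005,.05)
s=dict(np.load("scene0.npz"))
for u,v in((500,200),(620,50),(620,200),(350,190),(415,280)): print(u,v,unproj(s,u,v).round(3))
c=np.hstack([cv2.resize(im[200:340,140:260],(400,467),interpolation=2),cv2.resize(im[200:340,300:420],(400,467),interpolation=2)]);cv2.imwrite("pics/crop1.png",c)
E
```

```text
bench 2392 [ 0.4262  0.095  -0.    ] -0.0 ((426.9593811035156, 95.33688354492188), (142.36680603027344, 94.8515853881836), 0.3775455057621002)
liner 372 [0.4888 0.2673 0.0678] 0.069 ((489.1673889160156, 267.55023193359375), (58.429569244384766, 56.51922607421875), 5.5381598472595215)
cell 2000 [ 0.5545 -0.0477  0.0147] 0.015 ((561.9526977539062, -50.676727294921875), (220.25619506835938, 190.4099884033203), 1.2923859357833862)
pillars 168 [ 0.5583 -0.0486  0.0873] 0.087 ((559.0560302734375, -48.797576904296875), (119.41024780273438, 95.26737976074219), 13.460433006286621)
rim 457 [ 0.5579 -0.049   0.0677] 0.068 ((553.1903076171875, -51.22727966308594), (121.22190856933594, 73.36251831054688), 23.991806030273438)
cover 2206 [ 0.5091 -0.3036  0.0076] 0.007 ((510.6888732910156, -304.0772399902344), (168.1531982421875, 195.2902374267578), 88.41858673095703)
handle 352 [ 0.5083 -0.3031  0.0464] 0.047 ((509.04510498046875, -304.0560607910156), (19.432449340820312, 95.57145690917969), 82.33653259277344)
dish 415 [ 0.6685 -0.2064  0.0118] 0.011 ((666.7649536132812, -201.89321899414062), (78.8427963256836, 81.02531433105469), 88.25017547607422)
500 200 [-0.318 -0.823  0.642]
620 50 [ 0.05  -0.792  0.691]
620 200 [-0.274 -0.879  0.642]
350 190 [-0.359 -0.745  0.642]
415 280 [ 0.2   -0.508  0.271]
```

View pics/crop1.png

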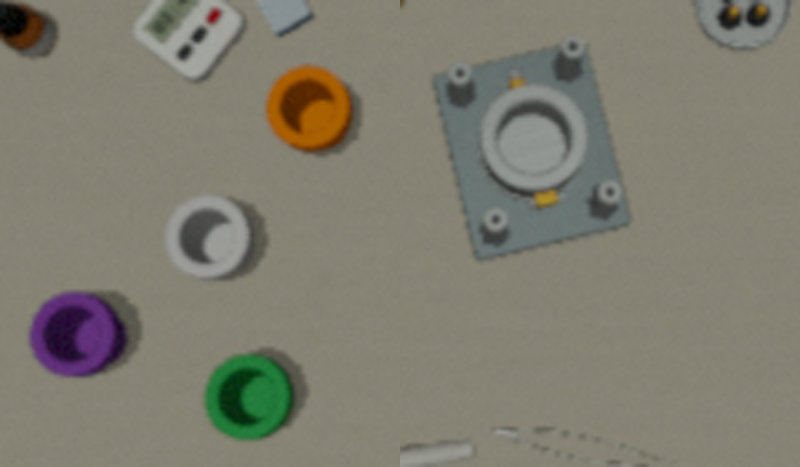

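The crop confirms the white cup at crop pixel (208,237), with orange, purple and green around it. The cell has its four pillars and an open bore. Heights check out: liner 69 mm, pillars 87, rim 68, handle 47. Next I'll visit the cover, cell and liner with the wrist camera for closer measurements.

```bash
cat >> h.py <<'E'
def down(a):
    """tool down, fingers closing along world angle a (deg)"""
    t=np.radians(a+90)/2
    return np.array([0,np.cos(t),np.sin(t),0])
def wproj(d,p):
    K=d["camera_matrix"];V=d["view"];c=np.atleast_2d(p)@V[:3,:3].T+V[:3,3]
    x=np.stack([c[:,0],-c[:,1],-c[:,2]],1);rho=np.hypot(x[:,0],x[:,1]);th=np.arctan2(rho,x[:,2])
    return np.stack([K[0,2]+K[0,0]*th*x[:,0]/rho,K[1,2]+K[1,1]*th*x[:,1]/rho],1)
def wunproj(d,u,v,z=None):
    K=d["camera_matrix"];V=d["view"];R=V[:3,:3];c=-R.T@V[:3,3]
    u=np.asarray(u,float);v=np.asarray(v,float)
    a=(u-K[0,2])/K[0,0];b=(v-K[1,2])/K[1,1];th=np.hypot(a,b)+1e-12;k=np.tan(th)/th
    r=np.stack([a*k,-b*k,-np.ones_like(a)],-1)@R
    s=(z-c[2])/r[...,2] if z is not None else d["depth"][v.astype(int),u.astype(int)]
    return c+r*np.asarray(s)[...,None]
E
python3 - <<'E'
from bench import *
from h import *
for n,p,a in(("cover",(.509,-.303,.25),82),("cell",(.558,-.049,.28),103.5),("liner",(.489,.2675,.22),103.5)):
    c=[]
    for aa in(a,a-180):
        q=down(aa);j=inverse_kinematics(list(p),list(q))
        if j is not None: c.append((abs(j[5]),aa,np.round(j,2)))
    c.sort(key=lambda x:x[0]);print(n,c)
    move_to(list(p),list(down(c[0][1])));hold(.3)
    d=get_image("wrist");np.savez(f"w_{n}.npz",**d);cv2.imwrite(f"pics/w_{n}.png",d["frame"])
    s=state();print(s["time"],s["ee_pos"]);V=d["view"];print("cam",(-V[:3,:3].T@V[:3,3]).round(3),(-V[2,:3]).round(2))
print(d["camera_matrix"])
E
python3 - <<'E'
import cv2,numpy as np
cv2.imwrite("pics/w3.png",np.hstack([cv2.resize(cv2.imread(f"pics/w_{n}.png"),(400,300)) for n in("cover","cell")]))
E
```

```text
cover [(np.float64(1.1160482640564897), -98, array([-0.59,  0.08,  1.21, -0.  ,  1.85,  1.12])), (np.float64(2.0255443895333034), 82, array([-0.59,  0.08,  1.21, -0.  ,  1.85, -2.03]))]
1.85 [ 0.50870503 -0.30348971  0.24994794]
cam [ 0.585 -0.315  0.403] [-0.27  0.04 -0.96]
cell [(np.float64(1.1868522828929517), -76.5, array([-0.15, -0.  ,  1.24, -0.  ,  1.9 ,  1.19])), (np.float64(1.9547403706968411), 103.5, array([-0.15, -0.  ,  1.24, -0.  ,  1.9 , -1.95]))]
3.2167 [ 0.55796272 -0.04981847  0.27981186]
cam [ 0.633 -0.033  0.432] [-0.27 -0.06 -0.96]
liner [(np.float64(1.3668890865712153), 103.5, array([ 0.44, -0.03,  1.37, -0.  ,  1.8 , -1.37])), (np.float64(1.7747035670185776), -76.5, array([ 0.44, -0.03,  1.37, -0.  ,  1.8 ,  1.77]))]
5.75 [0.4890668  0.26735048 0.21999505]
cam [0.417 0.249 0.373] [ 0.27  0.06 -0.96]
[[371.64829954   0.         318.94205064]
 [  0.         371.64829954 240.36893648]
 [  0.           0.           1.        ]]
```

View pics/w3.png

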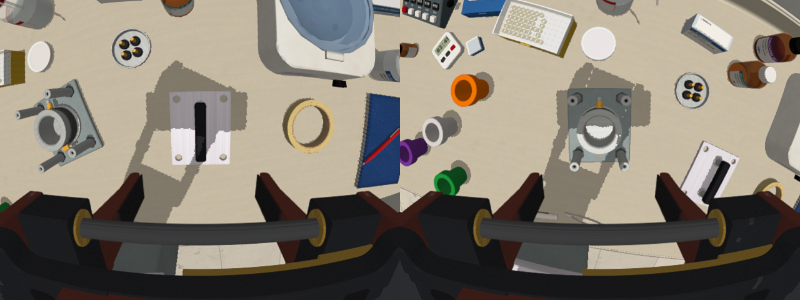

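View pics/w_liner.png

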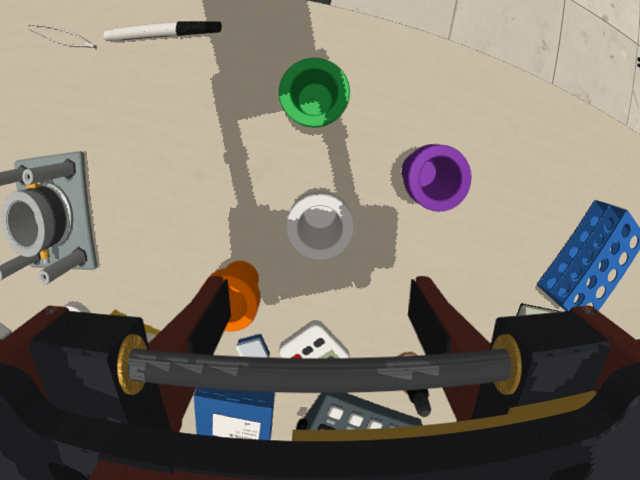

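The wrist views show the cover with its four holes and handle in the left half at (200,130), and the cell from above in the right half at (600,130). In the liner view, the white liner is at (320,225) and centred, with orange, purple and green around it. I'll fit circles and rectangles by depth.

```bash
cat > fit.py <<'E'
from h import *
from scipy.optimize import least_squares
def cloud(d,wrist):
    vv,uu=np.mgrid[0:480,0:640]
    P=(wunproj if wrist else unproj)(d,uu,vv);P[d["depth"]==0]=np.nan;return P
def near(P,c,r,zl,zh):
    p=P.reshape(-1,3);m=(np.hypot(p[:,0]-c[0],p[:,1]-c[1])<r)&(p[:,2]>zl)&(p[:,2]<zh);return p[m]
def ring(q,ri,ro):
    """centre of an annulus: centre that leaves fewest points outside ri..ro"""
    f=lambda c:(lambda r:np.r_[np.clip(r-ro,0,1),np.clip(ri-r,0,1)])(np.hypot(*(q[:,:2]-c).T))
    return least_squares(f,q[:,:2].mean(0)).x
def pillars(P,c,yaw):
    L=np.array([[52,40],[-52,40],[-52,-40],[52,-40]])/1e3;y=np.radians(yaw)
    R=np.array([[np.cos(y),-np.sin(y)],[np.sin(y),np.cos(y)]]);o=[]
    for l in L:
        q=near(P,c+R@l,.014,.084,.094);o.append((ring(q,0,.008) if len(q)>4 else [np.nan]*2));
    o=np.array(o);m=~np.isnan(o[:,0]);A,B=L[m],o[m];a,b=A-A.mean(0),B-B.mean(0)
    y=np.arctan2((a[:,0]*b[:,1]-a[:,1]*b[:,0]).sum(),(a*b).sum());R=np.array([[np.cos(y),-np.sin(y)],[np.sin(y),np.cos(y)]])
    c=B.mean(0)-R@A.mean(0);return c,np.degrees(y),(B-c-A@R.T)*1e3
def handle(P,c):
    q=near(P,c,.06,.040,.056);r=cv2.minAreaRect((q[:,:2]*1000).astype(np.float32));return r,q[:,:2].mean(0),np.median(q[:,2])
E
python3 - <<'E'
from fit import *
np.set_printoptions(precision=4,suppress=True)
for w,n in((0,"top0"),(1,"w_cell"),(1,"w_liner"),(1,"w_cover")):
    P=cloud(dict(np.load(n+".npz")),w);print(n)
    if n in("top0","w_liner"):
        q=near(P,(.489,.2675),.04,.064,.08);print("liner",ring(q,0,.029),cv2.minEnclosingCircle((q[:,:2]*1000).astype(np.float32)),np.median(q[:,2]))
        for nm,c in(("orange",(.575,.202)),("green",(.38,.245)),("purple",(.42,.355))): 
            q=near(P,c,.04,.064,.08); print(nm,len(q),q[:,:2].mean(0) if len(q) else 0)
    if n in("top0","w_cell"):
        q=near(P,(.558,-.049),.042,.064,.072);print("rim",ring(q,0.0255,.037),np.median(q[:,2]));print("pillars",*pillars(P,np.array([.558,-.049]),13.5))
    if n in("top0","w_cover"): print("handle",*handle(P,(.509,-.304)))
    if n in("top0","w_cover"):
        q=near(P,(.509,-.304),.095,.004,.013);print("plate",cv2.minAreaRect((q[:,:2]*1000).astype(np.float32)))
E
```

```text
top0
liner [0.489 0.268] ((489.80865478515625, 267.30755615234375), 29.88047218322754) 0.06974602780709327
orange 292 [0.5793 0.2008]
green 321 [0.3797 0.2369]
purple 321 [0.4219 0.3573]
rim [ 0.5584 -0.049 ] 0.06804960780012648
pillars [ 0.5588 -0.0488] 13.651075190140668 [[-0.4194  0.0692]
 [ 0.2791  0.0481]
 [ 0.4105  0.2055]
 [-0.2702 -0.3227]]
handle ((509.04510498046875, -304.0560607910156), (19.432449340820312, 95.57145690917969), 82.33653259277344) [ 0.5085 -0.3036] 0.047371271507345436
plate ((513.1869506835938, -302.9258728027344), (178.74960327148438, 185.39283752441406), 26.05094337463379)
w_cell
rim [ 0.5607 -0.0502] 0.06651620093785787
pillars [ 0.5608 -0.0501] 13.490820623929805 [[-0.3012  0.0831]
 [ 0.2354 -0.0056]
 [ 0.1952  0.1453]
 [-0.1293 -0.2227]]
w_liner
liner [0.4909 0.2671] ((490.9111328125, 266.9190673828125), 29.32982635498047) 0.06860196547145941
orange 903 [0.5768 0.214 ]
green 2291 [0.3821 0.2361]
purple 2053 [0.4246 0.3556]
w_cover
handle ((510.9422607421875, -305.7296142578125), (17.50800323486328, 94.78784942626953), 82.24811553955078) [ 0.5131 -0.3063] 0.04632301470396005
plate ((510.67938232421875, -306.2289123535156), (105.08935546875, 131.51661682128906), 82.67621612548828)
```

Both cameras agree within 2 mm. The top-to-wrist difference is the same vector even though the wrist was flipped by half a turn, so the top camera carries the bias and I'll use the wrist values. I'm grasping the collar high (TCP 58 mm), which keeps the tips above the vessel rim when the liner is home.

Run:
```python
from bench import *
from h import *
q=list(down(103.5));L=(.4909,.2671);C=(.5608,-.0501)
move_l([*L,.12],.2,q);move_l([*L,.058],.06)
close();s=state();print(s["time"],s["finger_gap"],s["finger_force"],s["ee_pos"])
f0=s["ft_force"]
move_l([*L,.24],.2);s=state();print(s["finger_gap"],np.round(s["ft_force"],2))
move_to([*C,.24],q);move_l([*C,.15],.2);hold(.2)
s=state();print(s["time"],s["ee_pos"],np.round(s["ft_force"],2))
d=get_image("wrist");np.savez("w_over.npz",**d);cv2.imwrite("pics/w_over.png",d["frame"])
d=get_image("scene");cv2.imwrite("pics/s_over.png",cv2.resize(d["frame"][180:330,230:430],(800,600)))
```

```text
8.1583 0.05791236309660692 29.98386894352734 [0.49094734 0.2671809  0.05811386]
0.057826894600425456 [-0.21 -0.48 -1.6 ]
11.25 [ 0.56173149 -0.05009685  0.15228111] [ 0.3  -0.12 -1.96]
```

View pics/w_over.png

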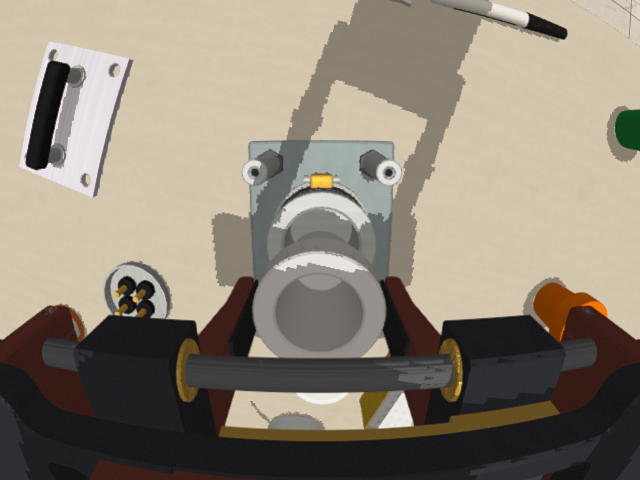

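The liner is held upright between the fingers at (320,310), with the vessel below it and pillars visible at (255,172) and (388,172). I'll check the offset between liner and vessel in this one view, then lower in steps while watching force.

Run:
```python
from bench import *
from fit import *
np.set_printoptions(precision=4,suppress=True)
d=dict(np.load("w_over.npz"));P=cloud(d,1);s=state();print(s["ee_pos"])
q=near(P[240:365,250:390],(.561,-.05),.045,.157,.175);print("liner",ring(q,.0,.029),cv2.minEnclosingCircle((q[:,:2]*1000).astype(np.float32)),np.median(q[:,2]))
# far/near pillars in this view
for l in((-52,40),(-52,-40)):
    y=np.radians(13.5);R=np.array([[np.cos(y),-np.sin(y)],[np.sin(y),np.cos(y)]]);l=R@(np.array(l)/1e3)
    q=near(P,np.array([.5608,-.0501])+l,.014,.082,.094);print("pillar->cell centre",ring(q,0,.008)-l,len(q))
```

```text
[ 0.5614 -0.0502  0.1515]
liner [ 0.5621 -0.051 ] ((561.861328125, -50.87669372558594), 31.767438888549805) 0.16284039426754465
pillar->cell centre [ 0.5604 -0.0503] 566
pillar->cell centre [ 0.5602 -0.0501] 566
```

Run:
```python
from bench import *
from h import *
C=[.5603,-.0501];b=np.array(state()["ft_force"])
for z,v in((.125,.08),(.105,.06),(.09,.05),(.083,.03),(.080,.02),(.078,.02),(.0765,.02)):
    move_l([*C,z],v);hold(.15);s=state();f=np.array(s["ft_force"])-b
    print(round(s["time"],2),z,np.round(s["ee_pos"],4),np.round(f,1))
    if abs(f[2])>12 or np.hypot(f[0],f[1])>12: break
```

```text
11.97 0.125 [ 0.5605 -0.0501  0.1254] [-0.  -0.4 -1.5]
12.6 0.105 [ 0.5605 -0.0501  0.1054] [ 0.4 -0.4 -0.5]
13.2 0.09 [ 0.5604 -0.0501  0.0902] [-0.2 -1.  -1.2]
13.73 0.083 [ 0.5603 -0.0501  0.0831] [ 0.1 -0.3 -0.8]
14.18 0.08 [ 0.5603 -0.0501  0.08  ] [ 0.1  0.1 -1. ]
14.58 0.078 [ 0.5605 -0.0501  0.0783] [ 0.5 -0.8  1.6]
14.98 0.0765 [ 0.5606 -0.0501  0.0782] [-2.1 -1.1  7.1]
```

The liner bottomed at TCP 78.2 mm with upward force rising, which is exactly home. Releasing, retreating, and checking the result while I re-measure cell and cover.

Run:
```python
from bench import *
from fit import *
np.set_printoptions(precision=4,suppress=True)
gripper_open();C=[.5605,-.0501]
move_l([*C,.16],.12);move_to([*C,.28],list(down(-76.5)));hold(.3)
d=get_image("wrist");np.savez("w_home.npz",**d);P=cloud(d,1);s=state();print(s["time"],s["ee_pos"])
q=near(P,C,.034,.082,.1);print("liner",ring(q,0,.029),np.percentile(q[:,2],[5,50,95]))
print("pillars",*pillars(P,np.array(C),13.5))
t=get_image("top");np.savez("top1.npz",**t)
move_to([.5108,-.306,.16],list(down(-97.5)));hold(.3)
d=get_image("wrist");np.savez("w_cov2.npz",**d);P=cloud(d,1);s=state();print(s["time"],s["ee_pos"])
print("handle",*handle(P,(.511,-.306)))
q=near(P,(.511,-.306),.095,.004,.013);print("plate",cv2.minAreaRect((q[:,:2]*1000).astype(np.float32)),np.median(q[:,2]))
cv2.imwrite("pics/home_cov.png",np.hstack([np.load("w_home.npz")["frame"][100:340,200:440],d["frame"][100:340,200:440]]))
```

```text
19.4833 [ 0.5605 -0.0501  0.28  ]
liner [ 0.5614 -0.051 ] [0.0857 0.0885 0.0898]
pillars [ 0.5607 -0.0502] 13.397031762385632 [[-0.1381  0.2396]
 [ 0.1734  0.1116]
 [ 0.1238 -0.1323]
 [-0.1591 -0.2189]]
20.9917 [ 0.5113 -0.3054  0.1604]
handle ((511.6388854980469, -305.7491760253906), (17.98188591003418, 95.19922637939453), 82.40521240234375) [ 0.5143 -0.3063] 0.04629555878565911
plate ((510.8713073730469, -306.1386413574219), (104.7942123413086, 130.56796264648438), 82.47489166259766) 0.0066313644733885235
```

View pics/home_cov.png

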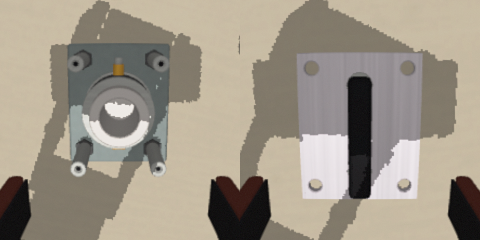

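The left crop shows the liner seated with its collar on the rim; its top measures about 89–90 mm. The right crop shows the cover with handle at (360,135) and its four holes. Cover centre is (0.511,-0.306) at yaw -7.55°. Grip it now, lift it, and bring it above the cell.

Run:
```python
from bench import *
from fit import *
np.set_printoptions(precision=4,suppress=True)
V=[.511,-.3060];q=list(down(-97.55))
move_l([*V,.09],.15,q);move_l([*V,.028],.06);hold(.2)
close();s=state();print(s["time"],s["finger_gap"],s["finger_force"],s["ee_pos"],s["ft_force"])
move_l([*V,.06],.05);move_l([*V,.24],.2);hold(.2);s=state();print(s["finger_gap"],s["ft_force"],s["moment"])
C=[.5606,-.0502];move_to([*C,.24],list(down(-76.55)));hold(.4)
s=state();print(s["time"],s["ee_pos"],s["ee_rot"],s["finger_gap"])
d=get_image("wrist");np.savez("w_hold.npz",**d);cv2.imwrite("pics/w_hold.png",d["frame"])
```

```text
24.0667 0.017387776832693783 29.99830037355423 [ 0.511  -0.3059  0.028 ] [-0.4954 -0.6929  0.8432]
0.017429338528490122 [-1.1269  0.3027 -3.441 ] [ 0.0279 -0.056   0.0458]
27.525 [ 0.5606 -0.0508  0.2399] [ 0.      0.9932  0.1166 -0.0001] 0.01781145788273412
```

View pics/w_hold.png

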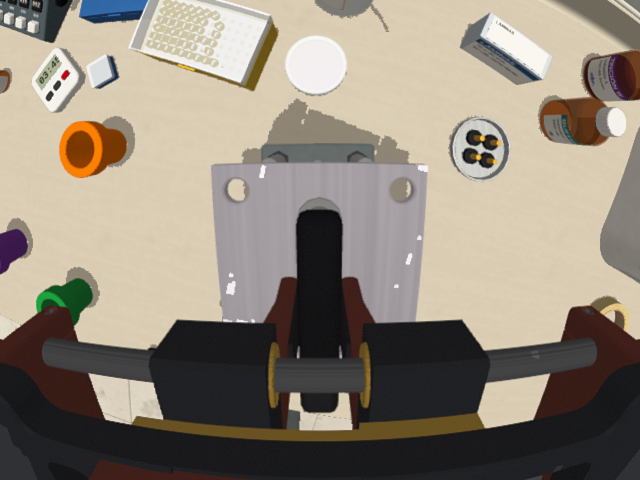

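The cover is held level with handle at (320,280), and its two far holes are visible at (236,189) and (401,189). Measure the plate's plane and those holes.

```bash
cat > plate.py <<'E'
from fit import *
def plate(d,ee,yaw,off=.022):
    """plane of plate top (expected at TCP z - 20 mm), tilt, cover centre from the 2 far holes"""
    P=cloud(d,1);zt=ee[2]-.020
    q=near(P[100:325,200:440],ee,.095,zt-.008,zt+.008)
    for _ in range(3):
        A=np.c_[q[:,:2]-ee[:2],np.ones(len(q))];k=np.linalg.lstsq(A,q[:,2],rcond=None)[0];q=q[abs(q[:,2]-A@k)<.002]
    y=np.radians(yaw);R=np.array([[np.cos(y),-np.sin(y)],[np.sin(y),np.cos(y)]]);g=R.T@k[:2]
    print("n",len(q),"plate top z",k[2],"expected",zt,"tilt deg along cover x,y",np.degrees(g))
    H=[]
    for l in((.052,.040),(.052,-.040)):
        w=np.array(ee[:2])+R@np.array(l);z0=k[2]+k[:2]@(w-ee[:2])
        vv,uu=np.mgrid[0:480,0:640];W=wunproj(d,uu,vv,z0)          # rays cut with the plate top
        m=(np.hypot(W[...,0]-w[0],W[...,1]-w[1])<.011)&(P[...,2]<z0-.002)
        H.append(W[m][:,:2].mean(0));print("hole",H[-1],"px",m.sum(),"eq dia mm",2e3*np.sqrt(np.ptp(W[m][:,0])*np.ptp(W[m][:,1]))/2)
    a=H[0]-H[1];yw=np.degrees(np.arctan2(-a[0],a[1]));y=np.radians(yw);c=(H[0]+H[1])/2-.052*np.array([np.cos(y),np.sin(y)])
    print("hole spacing mm",np.hypot(*a)*1e3,"yaw",yw,"centre",c);return c,yw,k
E
python3 - <<'E'
from plate import *
np.set_printoptions(precision=4,suppress=True)
plate(dict(np.load("w_hold.npz")),np.array([.5606,-.0508,.2399]),13.45)
E
```

```text
n 24334 plate top z 0.21859182228883686 expected 0.2199 tilt deg along cover x,y [ 0.0251 -0.0216]
hole [ 0.602  -0.0013] px 450 eq dia mm 13.93235442981123
hole [ 0.6203 -0.0784] px 449 eq dia mm 11.647961228008244
hole spacing mm 79.24410978868549 yaw 13.35102201208667 centre [ 0.5606 -0.0519]
```

The plate is level within 0.03°. Its measured centre relative to the TCP is about (0,-1.1) mm. I'll apply that, go down to the hover height, and check through the holes.

Run:
```python
from bench import *
from plate import *
np.set_printoptions(precision=4,suppress=True)
q=list(down(-76.55));C=[.5606,-.0494]
move_l([*C,.15],.12,q);hold(.2);print(state()["ee_pos"]);move_l([*C,.1265],.04);hold(.8)
s=state();print(s["time"],s["ee_pos"],s["ee_rot"],s["ft_force"])
d=get_image("wrist");np.savez("w_hov.npz",**d);c,y,k=plate(d,np.array(s["ee_pos"]),13.4)
t=get_image("top");np.savez("top2.npz",**t)
sc=get_image("scene");np.savez("sc2.npz",**sc)
im=d["frame"];a=cv2.resize(im[165:215,205:265],(360,300),interpolation=2);b=cv2.resize(im[165:215,370:430],(360,300),interpolation=2)
e=cv2.resize(sc["frame"][200:300,270:390],(360,300),interpolation=2);f=cv2.resize(t["frame"][190:290,280:400],(360,300),interpolation=2)
cv2.imwrite("pics/hov.png",np.vstack([np.hstack([a,b]),np.hstack([e,f])]))
```

```text
[ 0.5611 -0.0495  0.1511]
30.2083 [ 0.5606 -0.0494  0.1265] [ 0.      0.9931  0.1171 -0.    ] [-0.0287 -0.1892 -2.662 ]
n 24322 plate top z 0.10513691677316071 expected 0.10648404699239512 tilt deg along cover x,y [ 0.0244 -0.0406]
hole [0.602  0.0002] px 447 eq dia mm 15.449819221871882
hole [ 0.6204 -0.0769] px 445 eq dia mm 12.83637917113068
hole spacing mm 79.22969690595698 yaw 13.436959346445752 centre [ 0.5606 -0.0504]
```

View pics/hov.png

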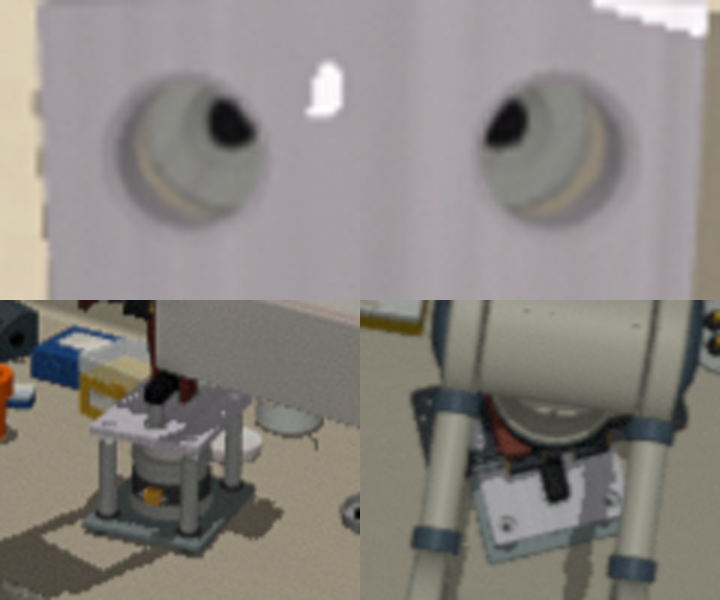

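Both tapped holes show through the cover's far holes, in the upper crops at (231,122) and (505,122) in picture pixels. The displacement is up and inward in both, and some of that is parallax from the oblique view. I'll quantify the remainder in this one image by fitting each pillar's outer edge seen through its hole.

```bash
cat > thru.py <<'E'
from plate import *
def thru(d,ee,yaw):
    """cell-pillar positions relative to cover holes, both seen in one wrist picture"""
    c,yw,k=plate(d,ee,yaw);P=cloud(d,1);y=np.radians(yw);R=np.array([[np.cos(y),-np.sin(y)],[np.sin(y),np.cos(y)]])
    vv,uu=np.mgrid[0:480,0:640];S=[]
    hsv=cv2.cvtColor(d["frame"],cv2.COLOR_BGR2HSV)
    for l in((.052,.04),(.052,-.04)):
        w=c+R@np.array(l);zt=k[2];T=wunproj(d,uu,vv,zt);B=wunproj(d,uu,vv,zt-.008)
        rr=lambda W:np.hypot(W[...,0]-w[0],W[...,1]-w[1])
        m=(rr(T)<.0055)&(rr(B)<.0055);z=P[...,2][m];zp=np.median(z[(z>.075)&(z<.095)])
        pil=abs(z-zp)<.006;W=wunproj(d,uu,vv,zp)[m][:,:2]
        g=np.arange(-5e-3,5.01e-3,2.5e-4);cost=np.array([[((np.hypot(*(W-w-[a,b]).T)<.008)!=pil).sum() for b in g] for a in g]);S.append(cost)
        v=d["frame"][m].max(1);dk=v<60
        print("zp",zp,"px",m.sum(),"pillar",pil.sum(),"dark px",dk.sum(),"dark centroid-hole mm",(W[dk].mean(0)-w)*1e3 if dk.any() else None)
    t=sum(S);i=np.argwhere(t==t.min());print("min cost",t.min(),"pillars - cover holes (mm, world)",g[i].mean(0)*1e3,"spread",g[i].std(0)*1e3)
E
python3 - <<'E'
from thru import *
np.set_printoptions(precision=4,suppress=True)
thru(dict(np.load("w_hov.npz")),np.array([.5606,-.0494,.1265]),13.4)
E
```

```text
n 24322 plate top z 0.10513692624942536 expected 0.1065 tilt deg along cover x,y [ 0.0244 -0.0406]
hole [0.602  0.0002] px 447 eq dia mm 15.449818380888338
hole [ 0.6204 -0.0769] px 445 eq dia mm 12.836378472177511
hole spacing mm 79.22969259252675 yaw 13.436959346762238 centre [ 0.5606 -0.0504]
zp 0.08629627552079047 px 285 pillar 277 dark px 35 dark centroid-hole mm [-0.193   0.3631]
zp 0.08626872817574022 px 287 pillar 255 dark px 29 dark centroid-hole mm [-0.0666 -0.1045]
min cost 17 pillars - cover holes (mm, world) [-0.25  0.25] spread [0. 0.]
```

The pillars sit within 0.35 mm of the cover holes. The cover is level, and the gap to the pillars is about 10.6 mm. Handing in.

Run:
```python
from bench import *
s=state();print(s["time"],s["ee_pos"],s["finger_force"],s["finger_gap"]);print(job_done())
```

```text
30.3583 [ 0.56059525 -0.04939922  0.12648838] 29.997891783714294 0.017921102788139347
the job is handed in; nothing more can be done
None
```

The job is handed in at 30.4 s: the liner is fully home in the vessel, and the gripper holds the cover level about 10.5 mm above the pillars, each of its holes within about 0.4 mm of its pillar's tapped hole (checked directly at two corners).

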